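# Open the sugar jar in its drawer and hold the cap over it

### The arm

A 7-joint arm with a two-finger parallel gripper is mounted at the origin on a cart in front of the work surface, level with it; the furniture and walls round the work are solid. World frame = base frame: x ahead of the robot, y to its left, z up, the work surface at z = 0. Lengths are in m, angles in rad, forces in N, time in s.
With the tool pointing down it reaches from about 0.4 to 0.85 m from the base axis. Payload 10.4 kg.
Tool frame: the origin (TCP) lies between the finger pads; the fingertips stand ahead of it and the grasp point (between the pads) lies 5 mm behind it (manip.tip_extent is the z of the fingertips in the tool frame, in m); z points along the fingers, y is the line along which they close (so a half turn about z gives the same grasp; the last joint's range is limited). The gripper opens to 85 mm and grips with 20 to 120 N. Pads are 22 mm wide; open, the fingers measure 114 mm over their backs; the gripper's body (76 mm by 85 mm) begins 54 mm behind the grasp point. The pads swing forward as they close: fully open they stand 13 mm farther back than shut.
Start: joints at [-0.023, 0.332, -0.065, 1.46, 0.022, 1.35, -0.088], TCP at [0.625, 0, 0.245] pointing down, gripper open.
Joint ranges: [-2.6, 2.6], [-0.5, 2.12], [-1.47, 1.34], [0.16, 2.42], [-1.27, 4.41], [0.06, 2.06], [-2.6, 2.6]. Speed limits (rad/s): [2.22, 2.22, 2.79, 2.79, 3.14, 3.14, 3.14].

### API

Orientations are given as a unit quaternion [x, y, z, w].
In Python, from workcell import status, viewer, manip gives the robot as it stands.
- The arm moves only by the tool play_rows, never from a script. Its argument "plan" is one flat list of numbers, 7 for each row, row after row: the turn, a rotation vector about the tool's x, y, z in degrees, then the shift along the tool's x, y, z in m, then the opening, from 0 (shut) to 1 (fully open). In form: [ax, ay, az, dx, dy, dz, grip, ax, ay, az, dx, dy, dz, grip, ...]. A call has 1 to 20 rows; each row is the pose to reach, as a shift and turn from the pose commanded when the call began, along the tool's axes at that moment; what a row does not reach only later rows make up. A row lasts 1/8 s, in which the tool goes at most 62.5 mm and 10.7 degrees, less where a joint would pass 70% of its speed; a pose out of reach is approached as far as the arm can. A call with a gripper value outside its range is refused whole. The fingers move at their own pace and stop on an object; "squeeze" is the grip in N (left out, the last holds). Time passes only in rows, so rows that repeat a pose let the fingers close. It gives the time, the measured TCP pose, the force, the opening and the grip force at its end, in the units of the state.
- status.get_obs(): the state, without advancing time (a new reading comes with each control period).
- viewer.camera(name): name is "scene" or "side" or "wrist"; returns the picture (420x560x3 uint8, red, green, blue); there is no depth.
- viewer.camera_model(name): a dict with "fx", "fy", "cx", "cy" (pixels), "R" (3x3) and "t" (3): a world point X has camera coordinates R X + t. Camera axes: x right, y down, z forward; pixel columns grow to the right and rows downward; lengths in m; the calibration is good to about 2 mm. A picture is of the moment at which its call begins: read the wrist's pose just before it. camera_model takes no time and is no camera call; for the wrist camera it gives the pose at the moment of the call.
- manip.hand_in(): hands the job in; it is judged then, once.
The state is a dict: "clock": time; "joint_pos": joint angles; "joint_velocities": joint speeds; "tau": joint torques, N m; "position": TCP position; "ee_rot": TCP orientation; "ft_force": force on the tool from outside, world axes, zero at the start; "torque": the same for the moment, N m; "grip_width": opening from 0.0 (shut) to 1.0 (fully open); "grasp_force": force on a finger pad.
Only numpy, scipy, OpenCV 4.12 (cv2) and the standard library are available. Lean on these libraries where they do the work, as an engineer would, in place of code of your own. Each camera call takes 0.05 s, during which the arm holds its last target. There are 200 camera calls.

### The job

Tea is ready and somebody wants a lump of sugar: pull the drawer of the small wooden drawer unit fully open by its bar handle, and unscrew the metal cap of the square glass jar that stands in one of the two fitted wells of the drawer (the well keeps the jar from turning; leave the round jar beside it alone). Turn the cap counter-clockwise only until its threads let go, without pulling the jar up out of its well, then raise the cap straight up and finish while holding it level in the gripper, clear of the jar by about a finger's width and right over the mouth, so that it can go straight back on. Do not knock over or shove the mug, the teaspoon and the lemon on the table.

Things in the scene. Friction and masses are not known exactly. Their poses are not given: they have to be found in the camera images.
- drawer_unit: Small light-wood drawer unit fixed on the table, 235 deep (x) x 198 wide (y) x 122 mm high; two tins on its rear half stand 72 mm higher. Origin: centre of its underside; the drawer in its front slides out along the unit's own -x. In the drawer two square wells (60 mm, 26 mm deep) side by side, centres at own y = +45 and -45 mm, hold the square jar and a round jar, either way round.
- drawer (a joint): How far the drawer is pulled out, m: 0 shut (as at the start), 0.165 fully open at its stop. About 3 N of friction, no spring: it stays where it is left; the jars travel with it. Its front panel reaches 112 mm above the table; the panel's inner face is 68 mm from the well centres. Fully open, the well centres stand 85 mm out in front of the unit.
- drawer_handle (a point): Middle of the steel bar handle on the drawer front: a round bar 11 mm thick, 96 mm long along the unit's y, its axis 42 mm in front of the panel (36 mm of free gap behind the bar) and 94 mm above the table; free above and below. Moves with the drawer.
- sugar_jar: Square glass jar of sugar lumps, body 58 x 58 mm and 54 mm high with a round neck; about 0.3 to 0.5 kg. Stands loose in its well, 1 mm of play a side, its underside 14 mm above the table. Origin: centre of its underside, z up; sides parallel to its x and y and to the unit's. Its pose at the start is inside the shut drawer.
- jar_mouth (a point): Centre of the square jar's round mouth, level with its rim, 86 mm above the jar's underside. Thread: right-hand, three short ramps under which the cap's three lugs sit. Lugs are free after turning the cap 0.95 rad counter-clockwise seen from above; they lift out freely from 1.0 to 1.45 rad (1.25 is about right). Pulling up earlier lifts the jar. On the way the cap rises 3 mm at most.
- cap: Round metal cap of the square jar, 56 mm in diameter, 17 mm high, about 55 g. Origin: centre of its lower edge, z up; screwed on, that is 73 mm above the jar's underside (top at 90 mm). A springy liner makes it tight: about 0.4 to 0.6 N m to start it, so grip its sides firmly from above (60 N or so). It may be turned at constant height. 19 mm of free height below its edge down to the jar's body.
- cap_edge (a point): Point on the cap's side, 23.5 mm from its axis along the cap's own x and 8.5 mm above its lower edge: it shows how far the cap is turned. With the cap tight this x is parallel to the jar's x (within 0.04 rad); unscrewing moves the point to the jar's +y side.
- mustard_jar: Round glass jar, 57 mm in diameter, 80 mm high, in the other well of the drawer; a bystander. Origin: centre of its underside.
- mug: Mug, 92 mm wide (123 mm with its handle), 95 mm high, on the table to the right of the drawer; a bystander. Origin: centre of its underside.
- teaspoon: Teaspoon, 130 mm long, lying on the table beyond the mug to the right; a bystander. Origin: its middle, at the table's surface.
- lemon: Lemon, 83 x 58 mm, on the table to the left of the drawer; a bystander. Origin: its underside at the start.

How it is judged:
On the way, in this order (a step that is already met when the one before it is completed fails the run):
1. the drawer is pulled fully open with the cap still screwed on (value of joint drawer above 0.145 m and y of cap_edge in the frame of sugar_jar below 0.007 m), for 0.2 s.
2. the cap is turned until its threads let go, still on the neck of the jar in its well (y of cap_edge in the frame of sugar_jar above 0.0177 m and z of cap in the frame of sugar_jar below 0.083 m and horizontal distance between cap and sugar_jar below 0.006 m and contact force between the fingers and cap above 2 N), for 0.1 s.
At the end, for the whole second after the job is handed in: Drawer open (over 135 of 165 mm). The fingers alone hold the cap, still, level within 10 degrees, within 15 mm of the jar's axis, 16 to 55 mm higher than when screwed on, turned 43 to 137 degrees counter-clockwise. Both jars upright on their well floors (not raised over 4 mm) (value of joint drawer above 0.135 m and z of cap in the frame of sugar_jar between 0.089 and 0.128 m and horizontal distance between cap and sugar_jar below 0.015 m and angle between cap's own z axis and vertical below 0.17 rad and y of cap_edge in the frame of sugar_jar above 0.016 m and contact force between the fingers and cap above 2 N and contact force between cap and sugar_jar below 0.1 N and contact force between cap and drawer_unit below 0.1 N and linear speed of cap below 0.03 m/s and z of each of sugar_jar, mustard_jar in the frame of drawer_unit below 0.018 m and angle between sugar_jar's own z axis and vertical below 0.08 rad and linear speed of sugar_jar below 0.02 m/s and angle between mustard_jar's own z axis and vertical below 0.15 rad); the arm keeps its last pose, push and grip.
It fails at once if the cap is turned clockwise, tighter, by over 25 degrees (y of cap_edge in the frame of sugar_jar below -0.01 m).
It fails at once if the square jar is pulled up out of its well by more than 8 mm or tipped (z of sugar_jar in the frame of drawer_unit above 0.022 m or angle between sugar_jar's own z axis and vertical above 0.2 rad).
It fails at once if the round jar is lifted or tipped (z of mustard_jar in the frame of drawer_unit above 0.022 m or angle between mustard_jar's own z axis and vertical above 0.3 rad).
It fails at once if the mug, the teaspoon or the lemon is shoved by more than 40 mm, or the mug is tipped (distance of any of mug, teaspoon, lemon from where it was at the start of the episode above 0.04 m or angle between mug's own z axis and vertical above 0.3 rad).
It also fails if it takes over 48 s, if anything falls off the work surface, if the arm or the gripper's body presses on something with over 40 N, if the wrist force passes 120 N, or if a joint passes its speed limit or range.

## Working session

There is one attempt and no reset: what is moved stays moved. The work goes in short steps, Python scripts to look and compute and a tool call to move; the robot and the scene stay as the last step left them, time stands still between calls to the robot, and variables do not carry over. Pictures are saved under pics/ and viewed, at most 10 in all, crops included, and the job is handed in when it is done.

Besides the shell and the picture viewer there is one more tool, called after "Call:" by a JSON object that holds its "name" and its "arguments". play_rows: Moves the arm, as the interface text tells. Its arguments: {"type":"object","properties":{"plan":{"type":"array","items":{"type":"number"}},"squeeze":{"type":"number"}},"required":["plan"]}

```bash
mkdir -p pics; python3 - <<'E'
from workcell import status, viewer, manip
import cv2,numpy as np
o=status.get_obs();print(o,manip.tip_extent)
a=viewer.camera("scene");b=viewer.camera("side")
cv2.imwrite("pics/a.png",a[...,::-1]);cv2.imwrite("pics/b.png",b[...,::-1])
for n in("scene","side"):print(viewer.camera_model(n))
E
```

```text
{'clock': 0.0, 'joint_pos': array([-0.02260827,  0.33286935, -0.06469928,  1.46097776,  0.02163815,
        1.34989456, -0.08849756]), 'joint_velocities': array([ 3.04573385e-04, -5.70552869e-05, -6.86051576e-04, -7.63152859e-04,
        1.04232465e-03,  7.00805193e-06, -5.90815010e-04]), 'tau': array([ 4.98105128e-04, -6.25449800e+01,  4.97091911e-02, -3.91610491e+01,
        1.63588714e-02,  9.83294769e-03, -6.01235030e-06]), 'position': array([ 6.24630959e-01, -1.28378121e-05,  2.44500108e-01]), 'ee_rot': array([ 7.07092393e-01,  7.07120796e-01, -5.49659298e-04, -4.74623454e-04]), 'ft_force': array([ 0.28519397, -1.19958506,  0.47080918]), 'torque': array([-0.04930971, -0.01448143,  0.02905368]), 'grasp_force': 0.0, 'grip_width': 1.000476686009948} 0.014
{'fx': 482.9266309217107, 'fy': 482.9266309217107, 'cx': 280.5720222874669, 'cy': 210.26118923150966, 'R': array([[ 0.51687256, -0.85605181,  0.00424934],
       [-0.71510289, -0.43448764, -0.5475841 ],
       [ 0.47060664,  0.27999248, -0.83673986]]), 't': array([-0.30243184,  0.468368  ,  1.30345603])}
{'fx': 414.2836360238091, 'fy': 414.2836360238091, 'cx': 287.2562247101406, 'cy': 207.90301352860757, 'R': array([[-0.97560309, -0.21946544,  0.00579065],
       [-0.14040232,  0.60342765, -0.78496004],
       [ 0.16877736, -0.76662246, -0.61951933]]), 't': array([0.57649872, 0.14008733, 1.34323281])}
```

View pics/a.png

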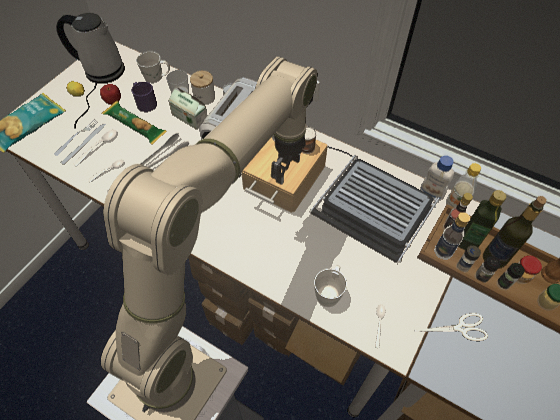

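View pics/b.png

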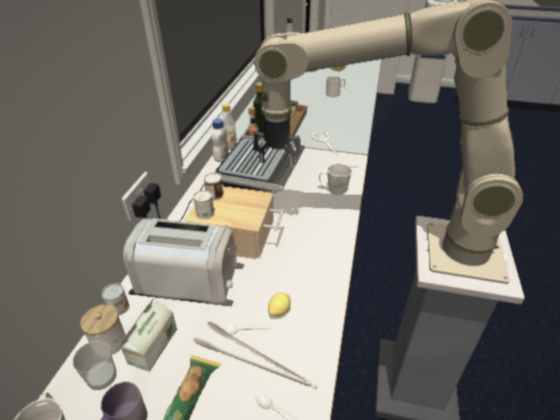

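The scene view shows the unit at about (285,170) with its bar handle from (250,192) to (282,214). In the side view the unit is near (235,215) with the handle near (275,225). The mug and spoon are to the right and the lemon is to the left. I'll zoom in on both next.

```bash
python3 - <<'E'
import cv2,numpy as np
a=cv2.imread("pics/a.png")[125:230,230:335];b=cv2.imread("pics/b.png")[165:270,180:300]
a=cv2.resize(a,(400,400),interpolation=cv2.INTER_CUBIC);b=cv2.resize(b,(400,350),interpolation=cv2.INTER_CUBIC)
b=cv2.copyMakeBorder(b,0,50,0,0,cv2.BORDER_CONSTANT)
cv2.imwrite("pics/c.png",np.hstack([a,b]))
E
```

```text
(no output)
```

View pics/c.png

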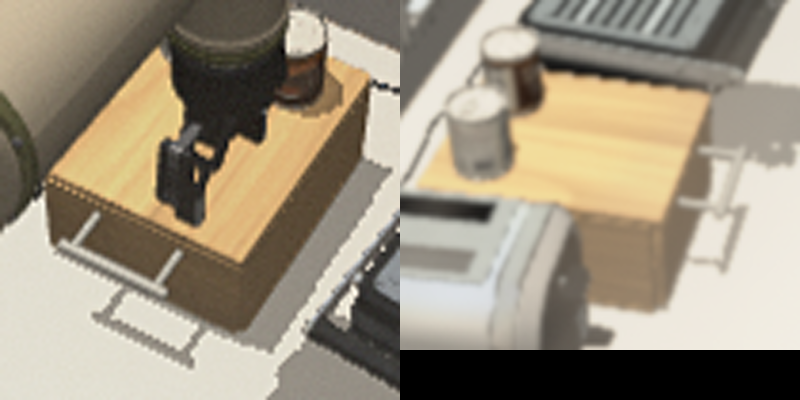

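```bash
cat > h.py <<'E'
import numpy as np
from workcell import status, viewer, manip
def cast(m,p,z):
    R,t=np.array(m["R"]),np.array(m["t"]); c=-R.T@t
    d=R.T@np.array([(p[0]-m["cx"])/m["fx"],(p[1]-m["cy"])/m["fy"],1]); return c+d*(z-c[2])/d[2]
def proj(m,X):
    q=np.array(m["R"])@X+m["t"]; return np.array([m["cx"]+m["fx"]*q[0]/q[2],m["cy"]+m["fy"]*q[1]/q[2]])
E
python3 - <<'E'
from h import *
s=viewer.camera_model("scene");d=viewer.camera_model("side")
for n,m,p,z in [("L",s,(242.3,172.8),.122),("R",s,(293.5,194.3),.122),("RR",s,(326.6,144.7),.122),("hL",s,(246.3,189.6),.094),("hR",s,(273.3,201.6),.094),
 ("dR",d,(273,192.9),.122),("dL",d,(259.5,230.4),.122),("dhR",d,(282,210),.094),("dhL",d,(274.5,228),.094),("lemon",d,(279,304),.03),("mug",s,(330,285),.09),("spoon",s,(380,325),0)]:
  print(n,cast(m,p,z).round(4))
E
```

```text
L [0.6266 0.1685 0.122 ]
R [ 0.6391 -0.0137  0.122 ]
RR [ 0.8708 -0.0061  0.122 ]
hL [0.594  0.1337 0.094 ]
hR [0.5993 0.0357 0.094 ]
dR [ 0.6419 -0.007   0.122 ]
dL [0.6346 0.1852 0.122 ]
dhR [0.5999 0.0411 0.094 ]
dhL [0.602  0.1334 0.094 ]
lemon [0.5318 0.3664 0.03  ]
mug [ 0.4419 -0.2494  0.09  ]
spoon [ 0.4461 -0.4196  0.    ]
```

Call:
{"name": "play_rows", "arguments": {"plan": [0, 0, -1, 0.043, -0.013, 0.02, 0.4, 0, 0, -2, 0.086, -0.027, 0.04, 0.4, 0, 0, -2, 0.086, -0.027, 0.04, 0.4, 0, 0, -2, 0.086, -0.027, 0.04, 0.4], "squeeze": 40}}

```text
clock: 0.6
position: [0.5981, 0.0854, 0.2053]
ee_rot: [0.695, 0.719, -0.0, 0.0]
ft_force: [1.0, -0.5, 0.3]
grip_width: 0.4
grasp_force: 0.0
```

```bash
python3 - <<'E'
from h import *
import cv2
m=viewer.camera_model("wrist");a=viewer.camera("wrist")
cv2.imwrite("pics/d.png",a[...,::-1])
o=status.get_obs();print(o["position"],o["grip_width"],m)
print(proj(m,np.array([.598,.086,.094])))
E
```

```text
[0.59843658 0.08480104 0.20554953] 0.4039697038012277 {'fx': 337.2534843976578, 'fy': 337.2534843976578, 'cx': 280.9203156578698, 'cy': 212.4559995668175, 'R': array([[ 9.99391795e-01,  3.48668627e-02, -5.85478600e-04],
       [ 3.35894103e-02, -9.57993484e-01,  2.84816144e-01],
       [ 9.36976070e-03, -2.84662583e-01, -9.58581985e-01]]), 't': array([-0.60104616,  0.03522515,  0.35971115])}
[280.29302709 212.04829528]
```

View pics/d.png

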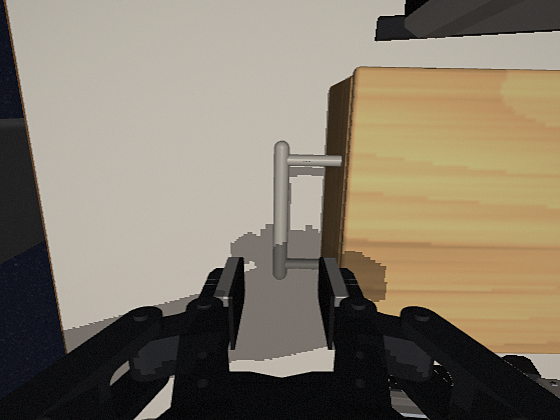

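The wrist view shows the bar running from (282,142) to (281,277), centred near (281,210), about 2 px from where I predicted it. The unit's top front edge runs from (356,68) to (341,352).

```bash
python3 - <<'E'
from h import *
m=viewer.camera_model("wrist")
for p,z in [((282,142),.094),((280.5,277),.094),((356,68),.122),((341,352),.122),((545,68),.122)]: print(cast(m,p,z).round(4))
E
```

```text
[0.5979 0.1365 0.094 ]
[0.6003 0.0318 0.094 ]
[0.6394 0.1827 0.122 ]
[ 0.6473 -0.0143  0.122 ]
[0.7497 0.1864 0.122 ]
```

Call:
{"name": "play_rows", "arguments": {"plan": [0, 0, 0, 0, 0.001, 0.05, 0.4, 0, 0, 0, 0, 0.001, 0.09, 0.4, 0, 0, 0, 0, 0.001, 0.114, 0.4, 0, 0, 0, 0, 0.001, 0.115, 0.4, 0, 0, 0, 0, 0.001, 0.115, 0.0, 0, 0, 0, 0, 0.001, 0.115, 0.0, 0, 0, 0, 0, 0.001, 0.115, 0.0, 0, 0, 0, 0, 0.001, 0.115, 0.0], "squeeze": 40}}

```text
clock: 1.65
position: [0.5978, 0.0845, 0.0907]
ee_rot: [0.695, 0.719, -0.002, -0.001]
ft_force: [-11.1, -2.5, 10.4]
grip_width: 0.11
grasp_force: 39.2
```

Call:
{"name": "play_rows", "arguments": {"plan": [0, 0, 0, 0, -0.008, 0, 0, 0, 0, 0, 0, -0.025, 0, 0, 0, 0, 0, 0, -0.045, 0, 0, 0, 0, 0, 0, -0.065, 0, 0, 0, 0, 0, 0, -0.085, 0, 0, 0, 0, 0, 0, -0.105, 0, 0, 0, 0, 0, 0, -0.125, 0, 0, 0, 0, 0, 0, -0.142, 0, 0, 0, 0, 0, 0, -0.155, 0, 0, 0, 0, 0, 0, -0.163, 0, 0, 0, 0, 0, 0, -0.165, 0, 0, 0, 0, 0, 0, -0.165, 0, 0, 0, 0, 0, 0, -0.165, 0, 0]}}

```text
clock: 3.28
position: [0.4343, 0.0815, 0.0908]
ee_rot: [0.695, 0.719, 0.001, -0.0]
ft_force: [-1.3, 7.1, 1.9]
grip_width: 0.107
grasp_force: 40.1
```

Call:
{"name": "play_rows", "arguments": {"plan": [0, 0, 0, 0, 0, 0, 0.4, 0, 0, 0, 0, 0, 0, 0.4, 0, 0, 0, 0, 0, -0.05, 0.5, 0, 0, 0, 0, 0.03, -0.11, 1, 0, 0, 0, 0, 0.08, -0.16, 1, 0, 0, 0, 0, 0.12, -0.17, 1, 0, 0, 0, 0, 0.12, -0.17, 1, 0, 0, 0, 0, 0.12, -0.17, 1]}}

```text
clock: 4.28
position: [0.5534, 0.0842, 0.2595]
ee_rot: [0.695, 0.719, -0.001, -0.0]
ft_force: [-0.2, 0.7, -0.2]
grip_width: 1.0
grasp_force: 0.0
```

```bash
python3 - <<'E'
from h import *
import cv2
m=viewer.camera_model("wrist");a=viewer.camera("wrist")
cv2.imwrite("pics/e.png",a[...,::-1]);np.save("me.npy",m,allow_pickle=True)
o=status.get_obs();print(o["position"],o["grip_width"])
E
```

```text
[0.55306441 0.08424097 0.25953679] 0.9945806191276222
```

View pics/e.png

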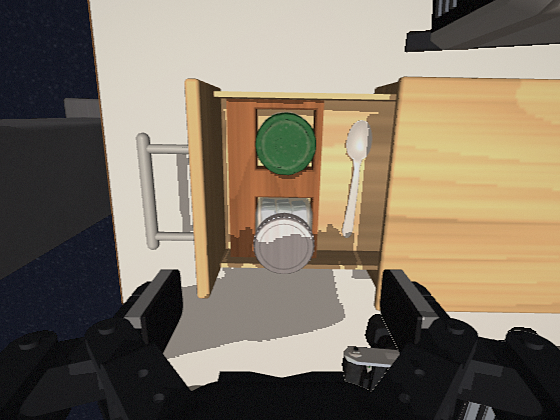

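The drawer is open. The square jar's cap is a light disc centred near (284,244) with a radius of about 28 px, on the right (y = -45) side. The green lid of the round jar is at (286,144).

```bash
python3 - <<'E'
from h import *
import cv2
m=np.load("me.npy",allow_pickle=True).item()
g=cv2.imread("pics/e.png")
c=cv2.HoughCircles(cv2.cvtColor(g,cv2.COLOR_BGR2GRAY)[200:290,235:335],cv2.HOUGH_GRADIENT,1,50,param1=100,param2=12,minRadius=24,maxRadius=33);print(c)
for p,z in [((284,244),.104),((255.5,244),.104),((313,244),.104),((286,144),.094),((208,292),.112),((193,82),.112),((145,192),.094),((403,80),.122),((378,308),.122),((365,270),.09)]: print(cast(m,p,z).round(4))
E
```

```text
[[[48.5 42.5 30.2]]]
[0.5578 0.0417 0.104 ]
[0.532  0.0408 0.104 ]
[0.584  0.0426 0.104 ]
[0.5563 0.1299 0.094 ]
[ 0.4895 -0.005   0.112 ]
[0.4828 0.1758 0.112 ]
[0.4317 0.0832 0.094 ]
[0.6403 0.1818 0.122 ]
[ 0.6442 -0.0098  0.122 ]
[0.6378 0.0118 0.09  ]
```

Call:
{"name": "play_rows", "arguments": {"plan": [0, 0, 10, -0.02, 0.0025, 0.02, 1, 0, 0, 20, -0.0428, 0.0025, 0.05, 1, 0, 0, 30, -0.0428, 0.0025, 0.08, 1, 0, 0, 36, -0.0428, 0.0025, 0.1, 1, 0, 0, 36, -0.0428, 0.0025, 0.1, 1, 0, 0, 36, -0.0428, 0.0025, 0.1, 1]}}

```text
clock: 5.08
position: [0.558, 0.0419, 0.1613]
ee_rot: [0.882, 0.471, 0.001, 0.0]
ft_force: [-0.9, -0.0, -0.1]
grip_width: 1.001
grasp_force: 0.0
```

```bash
python3 - <<'E'
from h import *
import cv2
m=viewer.camera_model("wrist");a=viewer.camera("wrist")
cv2.imwrite("pics/f.png",a[...,::-1])
o=status.get_obs();print(o["position"],o["ee_rot"],proj(m,np.array([.557,.0415,.104])),proj(m,np.r_[o["position"][:2],.104]))
np.save("mf.npy",m,allow_pickle=True)
E
```

```text
[0.55832203 0.0419526  0.16155923] [8.82428988e-01 4.70444833e-01 8.16573653e-04 2.70307776e-04] [278.52255868 241.03393586] [279.9507911  239.27423417]
```

View pics/f.png

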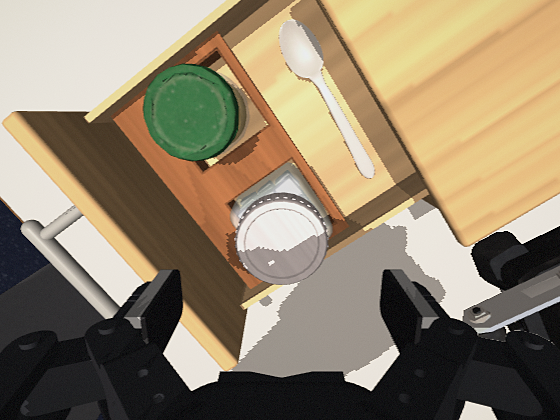

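The cap's top runs from about x 235 to 327 and is centred near (281,240), about 1 px from the tool axis projection. The fingers clear the drawer front, so I'm going down and gripping.

Call:
{"name": "play_rows", "arguments": {"plan": [0, 0, 0, 0, -0.0005, 0.03, 1, 0, 0, 0, 0, -0.0005, 0.055, 1, 0, 0, 0, 0, -0.0005, 0.07, 1, 0, 0, 0, 0, -0.0005, 0.075, 1, 0, 0, 0, 0, -0.0005, 0.075, 1]}}

```text
clock: 5.75
position: [0.558, 0.0421, 0.0859]
ee_rot: [0.883, 0.47, 0.0, 0.0]
ft_force: [-0.7, 0.4, -1.0]
grip_width: 0.995
grasp_force: 0.0
```

Call:
{"name": "play_rows", "arguments": {"plan": [0, 0, 0, 0, 0, 0, 0.6, 0, 0, 0, 0, 0, 0, 0.3, 0, 0, 0, 0, 0, 0, 0.3, 0, 0, 0, 0, 0, 0, 0.3, 0, 0, 0, 0, 0, 0, 0.3], "squeeze": 65}}

```text
clock: 6.38
position: [0.5583, 0.042, 0.0864]
ee_rot: [0.883, 0.469, 0.001, 0.0]
ft_force: [-1.4, -1.4, 6.5]
grip_width: 0.643
grasp_force: 67.4
```

Call:
{"name": "play_rows", "arguments": {"plan": [0, 0, -4, 0, 0, 0, 0.3, 0, 0, -12, 0, 0, 0, 0.3, 0, 0, -20, 0, 0, -0.0003, 0.3, 0, 0, -28, 0, 0, -0.0005, 0.3, 0, 0, -36, 0, 0, -0.0008, 0.3, 0, 0, -44, 0, 0, -0.001, 0.3, 0, 0, -52, 0, 0, -0.0012, 0.3, 0, 0, -60, 0, 0, -0.0015, 0.3, 0, 0, -68, 0, 0, -0.0015, 0.3, 0, 0, -73, 0, 0, -0.0015, 0.3, 0, 0, -73, 0, 0, -0.0015, 0.3, 0, 0, -73, 0, 0, -0.0015, 0.3, 0, 0, -73, 0, 0, -0.0015, 0.3]}}

```text
clock: 8.0
position: [0.5578, 0.0422, 0.0876]
ee_rot: [0.43, 0.903, 0.0, 0.0]
ft_force: [-1.5, 0.6, 5.4]
grip_width: 0.641
grasp_force: 68.0
```

```bash
python3 - <<'E'
from h import *
import cv2
o=status.get_obs();print(o["position"],o["ee_rot"],o["torque"],o["ft_force"])
a=viewer.camera("wrist");cv2.imwrite("pics/g.png",a[...,::-1])
E
```

```text
[0.55784361 0.04221106 0.08763616] [4.30447713e-01 9.02615436e-01 2.00376439e-04 3.19440513e-04] [-0.079226    0.53196572  0.01781854] [-1.53023293  0.59629348  5.37931548]
```

View pics/g.png

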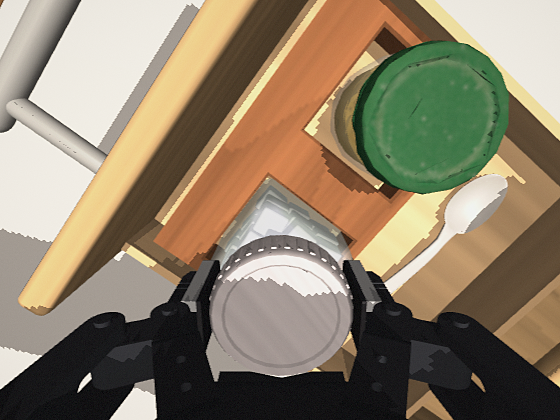

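The jar is still square in its well and the cap is held between both pads. The wrist moment about vertical is close to zero, so the threads are free. I'll lift a little first and check the force.

Call:
{"name": "play_rows", "arguments": {"plan": [0, 0, 0, 0, 0, -0.002, 0.3, 0, 0, 0, 0, 0, -0.004, 0.3, 0, 0, 0, 0, 0, -0.005, 0.3, 0, 0, 0, 0, 0, -0.005, 0.3]}}

```text
clock: 8.55
position: [0.5576, 0.0421, 0.0919]
ee_rot: [0.43, 0.903, 0.0, 0.0]
ft_force: [-0.5, 1.0, -0.9]
grip_width: 0.642
grasp_force: 68.5
```

Call:
{"name": "play_rows", "arguments": {"plan": [0, 0, 0, 0, 0, -0.004, 0.3, 0, 0, 0, 0, 0, -0.009, 0.3, 0, 0, 0, 0, 0, -0.014, 0.3, 0, 0, 0, 0, 0, -0.019, 0.3, 0, 0, 0, 0, 0, -0.023, 0.3, 0, 0, 0, 0, 0, -0.024, 0.3, 0, 0, 0, 0, 0, -0.024, 0.3, 0, 0, 0, 0, 0, -0.024, 0.3, 0, 0, 0, 0, 0, -0.024, 0.3]}}

```text
clock: 9.68
position: [0.5575, 0.0421, 0.1157]
ee_rot: [0.43, 0.903, -0.0, -0.0]
ft_force: [-0.1, 0.4, -0.6]
grip_width: 0.645
grasp_force: 68.5
```

```bash
python3 - <<'E'
from h import *
import cv2
o=status.get_obs();print(o["position"],o["ft_force"],o["grasp_force"])
a=viewer.camera("wrist")[...,::-1];b=viewer.camera("side")[150:270,180:340,::-1]
cv2.imwrite("pics/i.png",np.hstack([cv2.resize(a,(400,300)),cv2.resize(b,(400,300))]))
E
```

```text
[0.55754132 0.04209395 0.11566644] [-0.1449504   0.40731458 -0.64889824] 68.4991672821343
```

View pics/i.png

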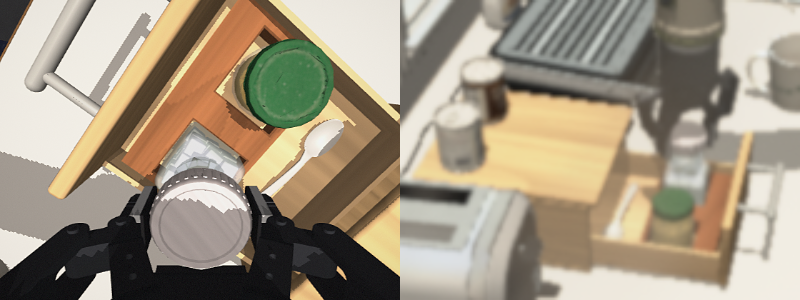

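The cap is held above the jar, which is still in its well. The vertical force of about 0.6 N matches the cap's weight alone, and both jars are upright with the drawer open.

```bash
python3 -c "
from workcell import manip
print(manip.hand_in())"
```

```text
the job is handed in; nothing more can be done
None
```

I handed the job in with the drawer fully open and the cap unscrewed and held level about 28 mm above where it was screwed on, right over the jar's mouth; the square jar stayed in its well, and no verdict was returned.

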